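# Fit the wireless receiver and hold the speaker up for hand-over

### The job

At the hall's exhibition table, take the orange plug-in receiver out of the charging dock, push its pin fully home into the yellow-ringed socket on top of the blue portable speaker, and let go of it. Then take the speaker by its carrying handle, lift it straight up about 10 cm clear of the white riser, and finish while still holding it there by the handle, steady and level, ready to be handed over with the receiver still plugged in. Leave the white and green receivers and everything else on the table where they are.

Things in the scene. Friction and masses are not known exactly. Their poses are not given: they have to be found in the camera images.
- orange_receiver (a point): Orange receiver: upright square body 20 x 20 x 55 mm tall, brass pin 6.4 mm in diameter and 28 mm long pointing down from the middle of its underside; 35 g, loose. This point: centre of the square body, 27.5 mm above its underside, 55.5 mm above the pin's tip; z up, x and y square to its sides. Starts in any of the dock's three holes, underside on the dock's top, its x along the dock's x.
- white_receiver (a point): White receiver, same form and same point as the orange one; stays in the dock.
- green_receiver (a point): Green receiver, same form and same point as the orange one; stays in the dock.
- dock: Grey charging dock, fixed to the table, 60 (x) x 170 (y) x 36 mm tall; origin at the centre of its underside. Three holes 9 mm wide in its top, in a row along its y at -55, 0 and +55 mm.
- riser: White display riser, fixed to the table, 120 (x) x 220 (y) x 25 mm tall; origin at the centre of its underside. The speaker stands on it.
- speaker: Blue portable speaker, loose, 100 (x) x 200 (y) x 105 mm tall to its top face, 0.6 to 0.85 kg; origin at the centre of its underside, z up. Its handle and socket are given as points of their own.
- handle (a point): Centre of the speaker's carrying handle: a straight black bar along the speaker's y, 16 mm wide (x), 14 mm thick (z), 84 mm free length between two aluminium posts; this point is 43 mm above the speaker's top face (36 mm free under the bar) and over its middle, x and y as the speaker's.
- socket (a point): Mouth of the socket in the speaker's top face, ringed in yellow, 78 mm from the handle's centre towards the speaker's -y: a straight hole 9 mm wide, chamfer 2 mm, 32 mm deep, z up. No latch: the pin slides in loosely; fully home, the receiver's underside rests on the top face and its body centre is 27.5 mm above this point.
- mug: White mug, 80 mm wide, 95 mm tall, origin at the centre of its underside; a bystander.
- jar: Jar with a red cap, 66 mm wide, 100 mm tall, origin at the centre of its underside; a bystander.
- tape: Roll of blue tape lying flat, 90 mm wide, 24 mm tall, origin at the centre of its underside; a bystander.
Not all that is in view belongs to the job. There is more than one size of the part that bears orange_receiver; the job needs the smallest. Of the things that look like the speaker, the smaller one is meant.

How it is judged (in metres and radians):
On the way, in this order (a step that is already met when the one before it is completed fails the run):
1. the orange receiver is fully home in the speaker's socket and let go, with the speaker still standing on its riser (z of orange_receiver in the frame of socket below 0.0315 m and distance between orange_receiver and socket below 0.0325 m and angle between the z axis of orange_receiver and the z axis of socket, either way round below 0.12 rad and distance between the grasp point and orange_receiver above 0.05 m and height (world z) of speaker below 0.03 m), for 0.2 s.
2. the speaker is lifted clear of the riser with the receiver still in it (z of orange_receiver in the frame of socket below 0.0315 m and distance between orange_receiver and socket below 0.0325 m and angle between the z axis of orange_receiver and the z axis of socket, either way round below 0.12 rad and height (world z) of speaker above 0.075 m and contact force between speaker and riser below 0.05 N), for 0.2 s.
At the end, for the whole second after the job is handed in: The robot holds the speaker by its handle (within 45 mm of the handle's centre, over 3 N), its underside 60 to 175 mm above the riser, upright within 0.12 rad, still (under 20 mm/s, 0.15 rad/s), not touching the riser, the orange receiver fully home in the socket (within 4 mm) (z of orange_receiver in the frame of socket below 0.0315 m and distance between orange_receiver and socket below 0.0325 m and angle between the z axis of orange_receiver and the z axis of socket, either way round below 0.12 rad and height (world z) of speaker between 0.085 and 0.2 m and angle between speaker's own z axis and vertical below 0.12 rad and linear speed of speaker below 0.02 m/s and angular speed of speaker below 0.15 rad/s and contact force between the fingers and speaker above 3 N and distance between the grasp point and handle below 0.045 m and contact force between speaker and riser below 0.05 N); the arm keeps its last pose, push and grip.
It fails at once if a bystander (another receiver, mug, jar or tape) is moved by more than 30 mm (distance of any of white_receiver, green_receiver, mug, jar, tape from where it was at the start of the episode above 0.03 m).
It fails at once if the speaker is tipped by more than 0.35 rad (angle between speaker's own z axis and vertical above 0.35 rad).
It also fails if it takes over 56 s, if anything falls off the work surface, if the arm or the gripper's body presses on something with over 40 N, if the wrist force passes 120 N, or if a joint passes its speed limit or range.

### The arm

A 6-joint arm with a two-finger parallel gripper is mounted at the origin on the work surface. World frame = base frame: x ahead of the robot, y to its left, z up, the work surface at z = 0. Lengths are in mm, angles in rad, forces in N, time in s.
With the tool pointing down it reaches from about 275 to 875 mm from the base axis. Payload 12.5 kg.
Tool frame: the origin (TCP) lies at the very end of the fingers, on their centre line; the grasp point (between the pads) lies 19 mm behind it; z points along the fingers, y is the direction in which the jaws open and shut (so a half turn about z gives the same grasp; the last joint's range is limited). The gripper opens to 85 mm and grips with 20 to 120 N. Pads are 22 mm wide; open, the fingers measure 114 mm over their backs; the gripper's body (76 mm by 85 mm) begins 54 mm behind the grasp point. The pads swing forward as they close: fully open they stand 13 mm farther back than shut.
Start: joints at [-1.243, 0.351, 1.652, -0, 1.139, -0.085], TCP at [220.664, -503.778, 231.29] pointing down, gripper open.
Joint ranges: [-2.75, 2.75], [-0.79, 2.1], [0.01, 2.65], [-1.57, 4.71], [0.07, 3.14], [-2.87, 2.87]. Speed limits (rad/s): [2.22, 2.22, 2.79, 3.14, 3.14, 3.14].

### API

Orientations are given as [roll, pitch, yaw] about the fixed x, y, z axes, in that order (R = Rz(yaw) Ry(pitch) Rx(roll)).
In Python, from plant import manip gives the robot as it stands. Calls block until the motion is done:
- manip.movep(position, orientation): joint-space move of the TCP to a pose.
- manip.move_straight(position, ori=None, v=150, f_stop=None): straight line of the TCP; ori=None keeps the orientation; v is the mean speed in mm/s. With f_stop (N) it stops when the force on the tool has changed by that much, and returns True; else False.
- manip.set_joints(angles): joint-space move.
- manip.move_gripper(opening): finger opening in mm; the grip force is fixed at half the most; returns when the fingers have stopped.
- manip.sleep(seconds).
- manip.solve_ik(position, orientation): joint angles nearest the present ones, or None.
- manip.observe(): the state.
- manip.read_camera(name): name is "scene" or "top" or "wrist"; returns a dict with "frame" (400x640x3 uint8, red, green, blue), "mtx" (3x3 intrinsics, pixels), "rvec" (rotation vector, rad) and "tvec" (3), from world to camera coordinates, as OpenCV has them. Camera axes: x right, y down, z forward; pixel columns grow to the right and rows downward; lengths in mm; the calibration is good to about 2 mm. A picture is of the moment at which its call begins. There is no depth.
A pose or a line that the arm cannot do raises manip.MotionError and nothing moves.
- manip.sign_off(): hands the job in, once; it reports no verdict.
The state is a dict: "time_s": time; "qpos": joint angles; "qvel": joint speeds; "effort": joint torques, N m; "tool_pos": TCP position; "orientation": TCP orientation; "wrist_force": force on the tool from outside, world axes, zero at the start; "torque": the same for the moment, N m; "gripper_width": finger opening in mm.
Only numpy, scipy, OpenCV 4.12 (cv2) and the standard library are available. Lean on these libraries where they do the work, as an engineer would, in place of code of your own. Each camera call takes 0.05 s, during which the arm holds its last target.

## Working session

There is one attempt and no reset: what is moved stays moved. The work goes in short steps, each a Python script; the robot and the scene stay as the last script left them, time stands still between calls to the robot, and variables do not carry over. Pictures are saved under pics/ and viewed, and the job is handed in when it is done.

```bash
ls; mkdir -p pics
cat > h.py <<'E'
from plant import manip
import numpy as np, cv2
def shot(n,f):
    d=manip.read_camera(n); cv2.imwrite('pics/'+f+'.png',cv2.cvtColor(d['frame'],cv2.COLOR_RGB2BGR))
    np.savez('pics/'+f+'.npz',**d); return d
def load(f): return dict(np.load('pics/'+f+'.npz'))
def proj(d,P): return cv2.projectPoints(np.array(P,float).reshape(-1,3),np.array(d['rvec'],float),np.array(d['tvec'],float),d['mtx'],None)[0].reshape(-1,2)
def ray(d,u,v):
    R=cv2.Rodrigues(np.array(d['rvec'],float))[0]; t=np.array(d['tvec'],float).reshape(3)
    return -R.T@t, R.T@np.linalg.inv(d['mtx'])@np.array([u,v,1.])
def atz(d,u,v,z):
    c,r=ray(d,u,v); return c+r*(z-c[2])/r[2]
E
python3 - <<'E'
from h import *
for n in ['scene','top','wrist']:
    d=shot(n,n+'0'); print(n,ray(d,320,200))
print(manip.observe())
E
```

```text
pics
scene (array([1499.60007656, -442.13667074, 1004.65623055]), array([-0.72798078,  0.22787385, -0.64676797]))
top (array([ 425.05646822, -114.16514058, 1381.92332775]), array([ 0.05533309,  0.00189141, -0.99853518]))
wrist (array([ 286.1724714 , -475.81429457,  373.60451717]), array([-0.24845992, -0.10938041, -0.96246137]))
{'time_s': 0.15, 'qpos': array([-1.24261534e+00,  3.51119634e-01,  1.65227791e+00, -1.74129762e-05,
        1.13909962e+00, -8.45921691e-02]), 'qvel': array([-4.58450211e-04, -3.36342057e-04, -2.01820273e-03,  2.86979032e-05,
        1.28751746e-03, -5.06268881e-05]), 'effort': array([-1.08193842e-05, -5.06252468e+01, -2.91504085e+01, -1.12755547e-04,
        3.25882698e-03, -1.42129721e-05]), 'tool_pos': array([ 220.57349532, -503.55207085,  230.87785141]), 'orientation': array([-3.14069003e+00, -6.06715910e-05,  4.12780423e-01]), 'wrist_force': array([-0.20750772, -0.20076038,  0.93173337]), 'torque': array([-0.03260641, -0.03696005,  0.03546951]), 'gripper_width': 85.88438964610359}
```

View pics/scene0.png

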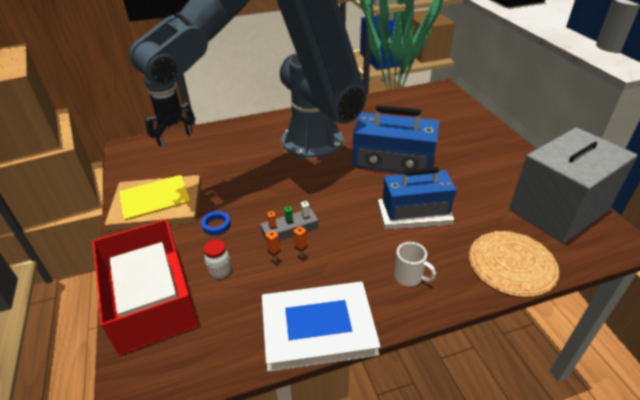

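View pics/top0.png

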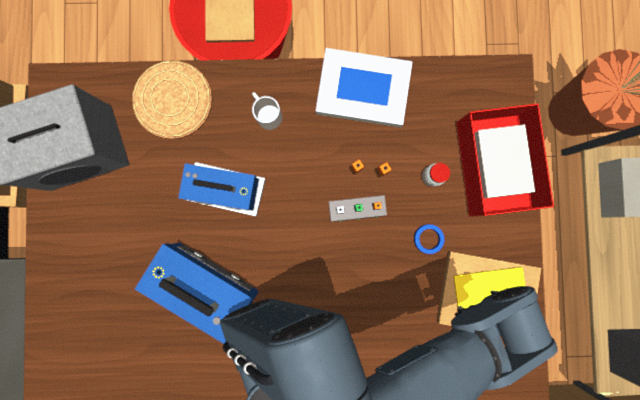

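View pics/wrist0.png

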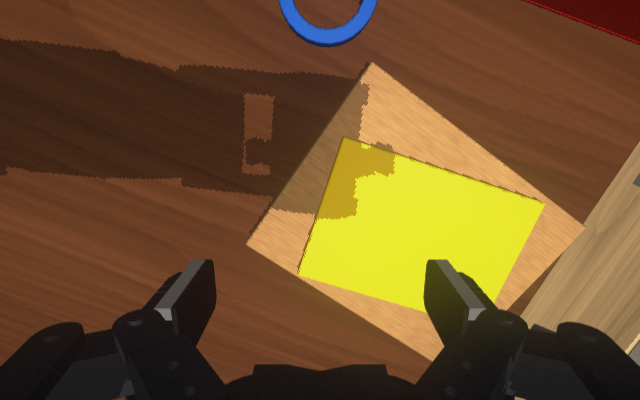

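The scene and top pictures show three orange parts: one in the dock at top (378,206), and two standing free at top (358,166) and (385,169). There are two blue speakers: the one on the white riser at top (217,186), and a bigger one with no riser at (197,290). I'll confirm with enlarged crops.

Run:
```python
from h import *
t=cv2.imread('pics/top0.png'); s=cv2.imread('pics/scene0.png')
a=cv2.resize(t[150:230,165:405],None,fx=3.3,fy=3.3,interpolation=cv2.INTER_CUBIC)
b=cv2.resize(s[160:270,240:470],(792,330),interpolation=cv2.INTER_CUBIC)
b=cv2.resize(s[160:260,240:470],None,fx=792/230,fy=3.3,interpolation=cv2.INTER_CUBIC)[:, :792]
a=a[:, :792]
print(a.shape,b.shape)
cv2.imwrite('pics/crop0.png',np.vstack([a,b])[:600])
```

```text
(264, 792, 3) (330, 792, 3)
```

View pics/crop0.png

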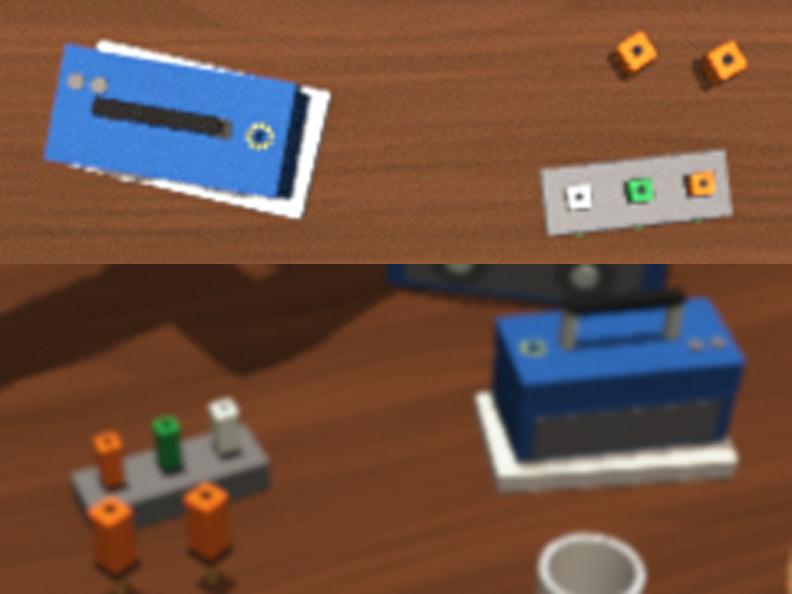

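The crop shows the dock's orange receiver is the same size as the white and green ones. The two free-standing ones are clearly larger, so the docked one is the target. The target speaker is the smaller one on the white riser, with its yellow ring at about top (243,191). Now measuring.

Run:
```python
from h import *
for n in ['top0']:
    d=load(n); f=d['frame']; hsv=cv2.cvtColor(f,cv2.COLOR_RGB2HSV)
    def blob(mask,roi):
        m=np.zeros_like(mask); x0,y0,x1,y1=roi; m[y0:y1,x0:x1]=mask[y0:y1,x0:x1]
        v,u=np.nonzero(m); return u,v
    for nm,lo,hi,roi in [('or',(5,150,120),(22,255,255),(368,198,388,216)),('gr',(50,100,60),(80,255,255),(350,200,368,216)),('wh',(0,0,215),(180,30,255),(332,202,348,218))]:
        u,v=blob(cv2.inRange(hsv,lo,hi),roi); print(nm,len(u),u.mean(),v.mean(),atz(d,u.mean(),v.mean(),91))
    m=cv2.inRange(hsv,(100,120,150),(125,255,255)); u,v=blob(m,(170,155,270,215)); r=cv2.minAreaRect(np.c_[u,v].astype(np.float32)); print(r)
    bp=cv2.boxPoints(r); P=np.array([atz(d,*p,130) for p in bp]); print(P, P.mean(0),[np.linalg.norm(P[i]-P[i-1]) for i in range(4)])
    m=cv2.inRange(hsv,(20,60,120),(35,255,255)); u,v=blob(m,(234,180,254,202)); print('ring',len(u),atz(d,(u.min()+u.max())/2,(v.min()+v.max())/2,130),u.min(),u.max(),v.min(),v.max())
    e=f[185:225,320:395]; 
    m=cv2.inRange(hsv,(0,0,100),(180,60,200)); u,v=blob(m,(322,188,394,226)); r=cv2.minAreaRect(np.c_[u,v].astype(np.float32))
    P=np.array([atz(d,*p,36) for p in cv2.boxPoints(r)]); print('dock',P,P.mean(0),[np.linalg.norm(P[i]-P[i-1]) for i in range(4)])
```

```text
or 62 379.9193548387097 204.74193548387098 [ 478.88843006 -285.95480487   91.        ]
gr 48 358.3958333333333 207.125 [ 473.34192859 -223.02666814   91.        ]
wh 38 340.39473684210526 208.97368421052633 [ 469.12939516 -170.47603792   91.        ]
((216.19342041015625, 186.378173828125), (71.0550765991211, 35.2047119140625), 9.782407760620117)
[[509.80441724 287.44195521 130.        ]
 [607.79114707 270.11879172 130.        ]
 [569.18553472  72.772727   130.        ]
 [471.38111348  90.95940265 130.        ]] [539.54055313 180.32321915 130.        ] [np.float64(200.2042550284176), np.float64(99.50623707343853), np.float64(201.08670409973493), np.float64(99.48095287259623)]
ring 4 [524.6259892  102.13742912 130.        ] 242 246 188 194
dock [[ 496.73035167 -135.77296585   36.        ]
 [ 511.92577826 -306.79569194   36.        ]
 [ 449.38132047 -311.85599327   36.        ]
 [ 434.3394877  -141.24860126   36.        ]] [ 473.09423453 -223.91831308   36.        ] [np.float64(62.63068329566443), np.float64(171.69645840004003), np.float64(62.74883145986167), np.float64(171.2692002130529)]
```

Run:
```python
from h import *
manip.movep([478,-279,210],[np.pi,0,0.0887+np.pi/2])
manip.move_gripper(46)
d=shot('wrist','w1'); o=manip.observe(); print(o['time_s'],o['tool_pos'],o['orientation'],o['qpos'],o['gripper_width'])
c,s=np.cos(.0887),np.sin(.0887)
def dk(x,y,z): return [473.1+c*x-s*y,-223.9+s*x+c*y,z]
b=cv2.imread('pics/w1.png')
for p in [dk(30,85,36),dk(30,-85,36),dk(-30,85,36),dk(-30,-85,36),dk(10,-45,91),dk(10,-65,91),dk(-10,-45,91),dk(-10,-65,91)]:
    u=proj(d,p)[0]; cv2.circle(b,tuple(int(round(k)) for k in u),3,(255,0,255),1)
cv2.imwrite('pics/w1m.png',b)
```

```text
1.9667 [ 477.95094649 -279.0763441   210.01153203] [3.14158200e+00 4.34551130e-06 1.65931481e+00] [-6.12615770e-01  3.79959307e-01  1.66561345e+00  3.99684872e-06
  1.09600895e+00 -7.01136082e-01] 45.873718061492426
```

View pics/w1m.png

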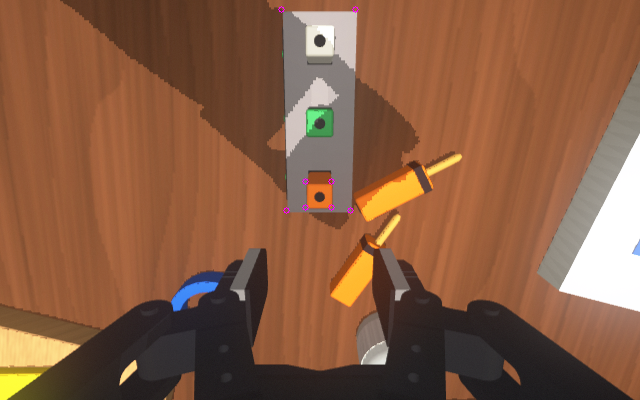

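The two larger receivers have toppled by themselves and now lie beside the dock at (395,190) and (367,270), lower than the dock's top, with the fingers never near them. The docked orange one is at (320,197), within 2 px of the prediction. Refining on its top face.

Run:
```python
from h import *
shot('scene','scene1')
d=load('w1'); f=d['frame']; b=cv2.cvtColor(f,cv2.COLOR_RGB2BGR)
c=b[160:225,290:350]; cv2.imwrite('pics/c1.png',cv2.resize(c,None,fx=8,fy=8,interpolation=cv2.INTER_NEAREST))
def darkdot(roi):
    x0,y0,x1,y1=roi; g=f[y0:y1,x0:x1].max(2); v,u=np.nonzero(g<90); return u.mean()+x0,v.mean()+y0,len(u)
for r in [(311,188,328,205),(311,115,329,132),(311,32,329,49)]:
    u,v,n=darkdot(r); print(u,v,n,atz(d,u,v,91))
```

```text
319.125 196.734375 64 [ 478.96280722 -280.65863786   91.        ]
319.5 123.39285714285714 84 [ 474.39210774 -225.75922992   91.        ]
319.46315789473687 40.33684210526316 95 [ 469.48622787 -170.62394159   91.        ]
```

View pics/c1.png

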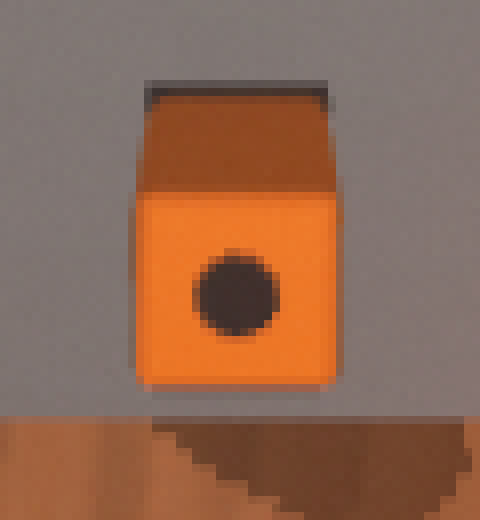

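View pics/scene1.png

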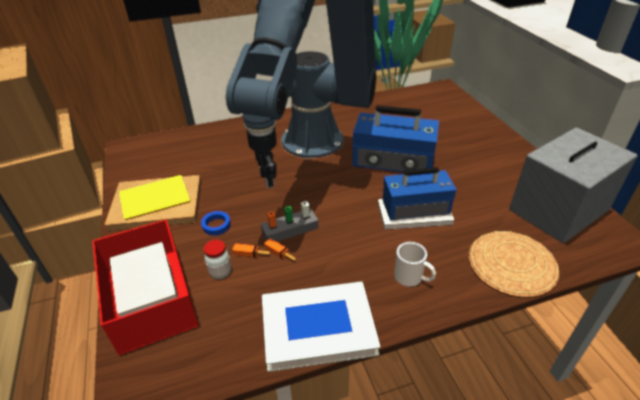

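Run:
```python
from h import *
O=[np.pi,0,0.0875+np.pi/2]
manip.movep([479,-280.3,120],O)
print(manip.move_straight([479,-280.3,50],O,v=100,f_stop=15))
manip.move_gripper(10)
o=manip.observe(); print(o['time_s'],o['tool_pos'],o['gripper_width'],o['wrist_force'])
shot('wrist','w2')
manip.move_straight([479,-280.3,170],O,v=150)
o=manip.observe(); print(o['time_s'],o['tool_pos'],o['gripper_width'],o['wrist_force'])
O2=[np.pi,0,-0.193+np.pi/2]
manip.movep([524.5,103,205],O2)
o=manip.observe(); print(o['time_s'],o['tool_pos'],o['gripper_width'],o['wrist_force'])
shot('wrist','w3');shot('scene','s3');shot('top','t3')
```

```text
False
3.6667 [ 479.24168353 -280.4901533    50.68413131] 19.203847289294217 [-1.37863089  0.70773332  6.36079511]
4.6667 [ 478.58235708 -280.00071728  169.09063355] 19.017761365152644 [-0.4116243  -0.63307119 -0.23002048]
6.1083 [524.60852359 102.2854523  204.72207857] 19.358324020265602 [ 0.36655593 -0.47418969 -0.01399174]
```

View pics/w3.png

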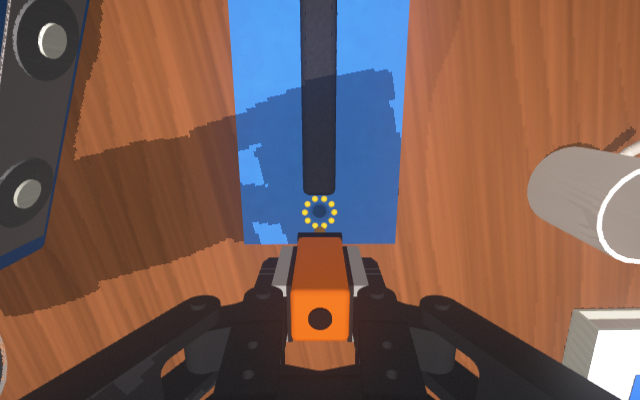

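View pics/s3.png

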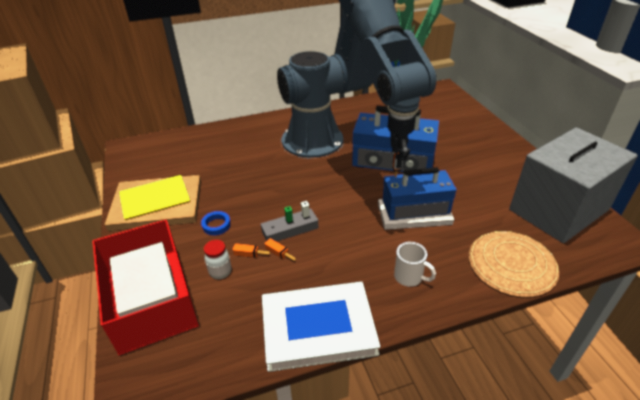

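The orange receiver is gripped upright between the pads, with its top dot at (320,318). The yellow ring is at (320,212), just ahead of the pin. Computing both in the same picture.

```bash
python3 - <<'E'
from h import *
d=load('w3'); f=d['frame']; hsv=cv2.cvtColor(f,cv2.COLOR_RGB2HSV)
m=cv2.inRange(hsv,(20,110,110),(35,255,255)); n,l,st,ce=cv2.connectedComponentsWithStats(m[190:235,295:345])
pts=np.array([ce[i]+[295,190] for i in range(1,n) if st[i,4]>5]); print(pts.round(1).tolist())
e=cv2.fitEllipse(pts.astype(np.float32)); print(e); print('sock',atz(d,*e[0],130))
P=np.array([atz(d,*p,130)[:2] for p in pts]); print(cv2.minEnclosingCircle(P.astype(np.float32)))
g=f[300:335,303:337].max(2); v,u=np.nonzero(g<90); u=u.mean()+303;v=v.mean()+300; print(u,v,len(g))
for z in (245,): print('rec',atz(d,u,v,z), 'rec body at w2:')
d=load('w2'); f=d['frame']; g=f[300:335,303:337].max(2); v,u=np.nonzero(g<90); u=u.mean()+303;v=v.mean()+300; print(u,v,atz(d,u,v,91))
E
python3 -c "
import cv2;b=cv2.imread('pics/w3.png');cv2.imwrite('pics/c3.png',cv2.resize(b[180:350,260:380],None,fx=3.5,fy=3.5,interpolation=2))"
```

```text
[[314.5, 198.4], [323.8, 198.5], [307.0, 203.5], [331.0, 203.5], [333.9, 211.7], [304.5, 212.0], [307.3, 220.0], [330.9, 220.2], [314.6, 225.1], [323.5, 225.1]]
((319.1138916015625, 211.70814514160156), (28.04936981201172, 29.448789596557617), 95.09077453613281)
sock [525.7536434  102.87252742 130.        ]
((525.7180786132812, 102.80426788330078), 9.559355735778809)
319.7737789203085 318.3753213367609 35
rec [525.98615438 102.14823755 245.        ] rec body at w2:
319.6666666666667 318.3824289405685 [ 480.48728144 -280.59136902   91.        ]
```

View pics/c3.png

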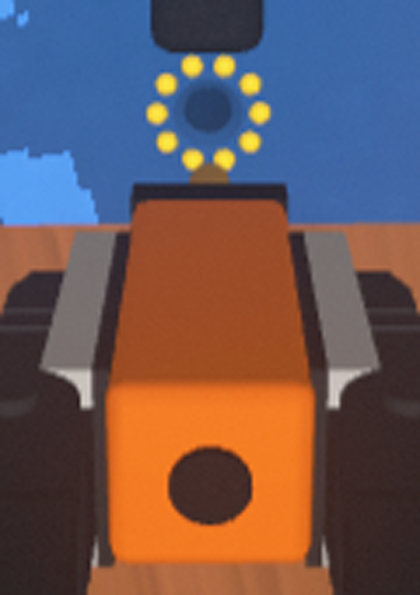

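Run:
```python
from h import *
O2=[np.pi,0,-0.193+np.pi/2]
manip.move_straight([524.4,103.2,185],O2,v=60)
manip.sleep(.3)
o=manip.observe(); print(o['time_s'],o['tool_pos'],o['orientation'],o['wrist_force'])
r=manip.move_straight([524.4,103.2,143.8],O2,v=30,f_stop=6)
o=manip.observe(); print(r,o['time_s'],o['tool_pos'],o['wrist_force'])
shot('wrist','w4');shot('scene','s4')
```

```text
7.0417 [524.50368637 103.20879088 185.22564643] [ 3.14119416e+00 -1.06340962e-04  1.37781578e+00] [-1.02736266 -0.05632842 -0.79388012]
True 8.3083 [524.33431454 103.19824159 144.69384925] [-2.3079324   0.14524752  5.31856097]
```

View pics/w4.png

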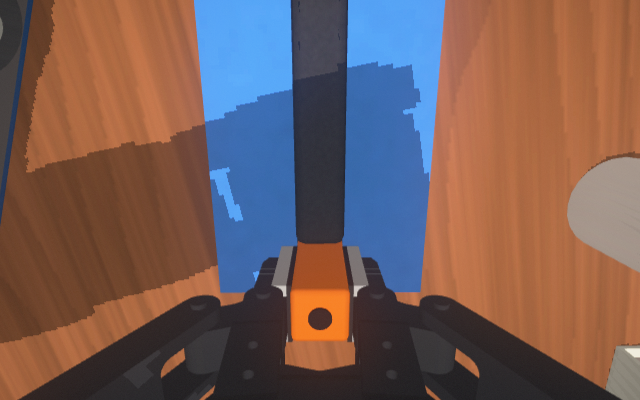

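Contact came at TCP z 144.7, exactly where the underside should seat, so the pin is home. Releasing and backing off, then checking.

Run:
```python
from h import *
O2=[np.pi,0,-0.193+np.pi/2]
manip.move_gripper(44)
manip.move_straight([524.4,103.2,235],O2,v=120)
manip.sleep(.2)
o=manip.observe(); print(o['time_s'],o['tool_pos'],o['gripper_width'],o['wrist_force'])
d=shot('wrist','w5');shot('scene','s5')
b=cv2.imread('pics/w5.png')
c,s=np.cos(-.193),np.sin(-.193)
def sp(x,y,z): return [540.7+c*x-s*y,179.4+s*x+c*y,25+z]
for p in [sp(-10,-68,160),sp(10,-68,160),sp(-10,-88,160),sp(10,-88,160),sp(50,-100,105),sp(-50,-100,105),sp(8,-42,155),sp(-8,-42,155),sp(8,0,155),sp(-8,0,155)]:
    u=proj(d,p)[0]; cv2.circle(b,tuple(int(round(k)) for k in u),3,(255,0,255),1)
cv2.imwrite('pics/w5m.png',b)
a=cv2.imread('pics/s5.png')[150:240,360:480]; cv2.imwrite('pics/s5c.png',cv2.resize(a,None,fx=6,fy=6,interpolation=2))
```

```text
9.875 [524.16759608 103.18490407 234.36770261] 43.946092482848485 [0.0899902  0.40068624 0.15895556]
```

View pics/w5m.png

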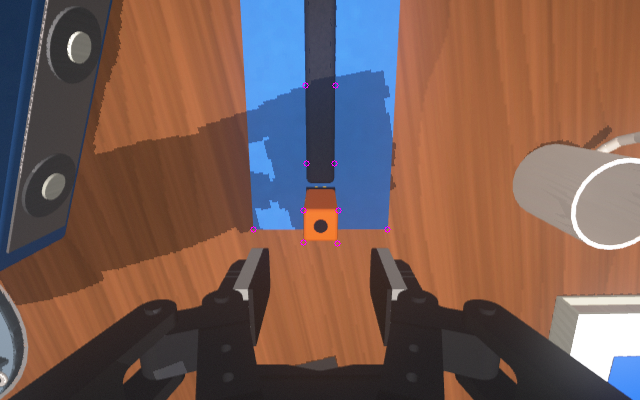

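View pics/s5c.png

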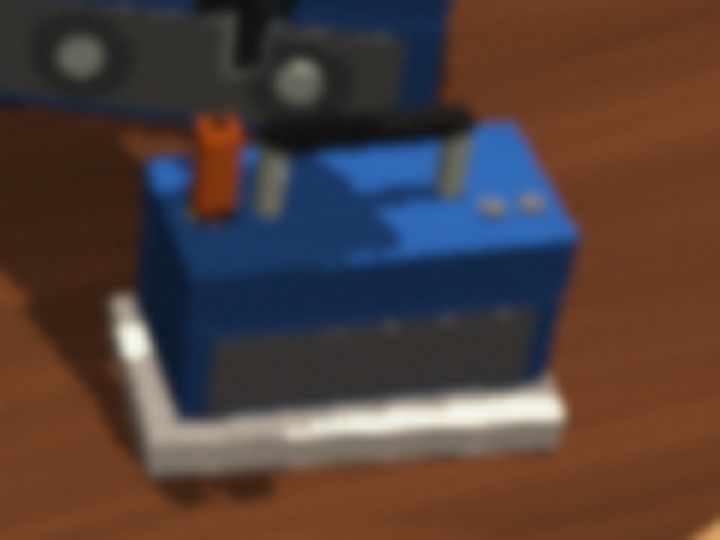

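The predicted outlines of the home receiver, speaker edge and handle bar all fall on the picture: receiver top at (320,226), bar at x = 306–335. The receiver is upright and seated in the scene crop. Now the handle.

Run:
```python
from h import *
O2=[np.pi,0,-0.193+np.pi/2]
X,Y=539.5,179.5
manip.move_straight([X,Y,225],O2,v=120)
manip.sleep(.2)
r=manip.move_straight([X,Y,154],O2,v=70,f_stop=12)
o=manip.observe(); print(r,o['time_s'],o['tool_pos'],o['wrist_force'])
manip.move_gripper(5); manip.sleep(.3)
o=manip.observe(); print(o['time_s'],o['tool_pos'],o['gripper_width'],o['wrist_force'])
manip.move_straight([X,Y,174],O2,v=25); manip.sleep(.3)
o=manip.observe(); print(o['time_s'],o['tool_pos'],o['gripper_width'],o['wrist_force'],o['torque'])
shot('scene','s6');shot('wrist','w6')
b=cv2.imread('pics/s6.png')[130:240,360:480]; cv2.imwrite('pics/s6c.png',cv2.resize(b,None,fx=5,fy=5,interpolation=2))
```

```text
False 12.1417 [539.77394166 179.55845798 154.44575385] [ 0.19970501  0.15755139 -0.19201151]
12.8083 [539.43531119 179.56087508 154.39770456] 14.67457913455795 [-2.70105584  0.40646769  5.68916045]
14.0583 [539.47225031 179.50742906 173.92020471] 15.131117796919119 [ 0.26166095  0.34529573 -6.68842498] [-0.00443335 -0.0696223   0.0611866 ]
```

View pics/s6c.png

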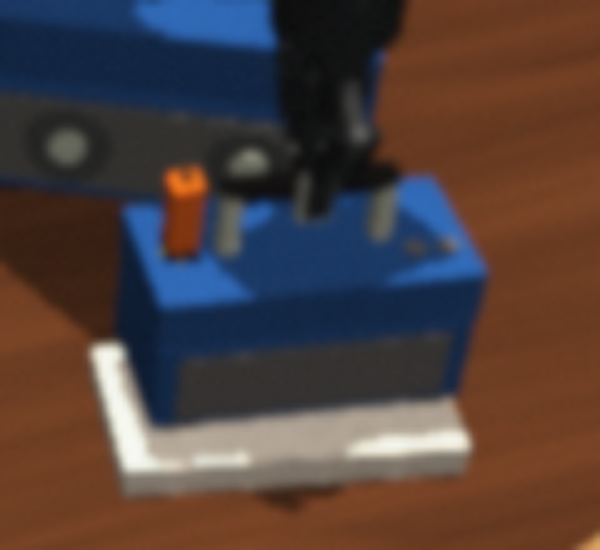

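View pics/w6.png

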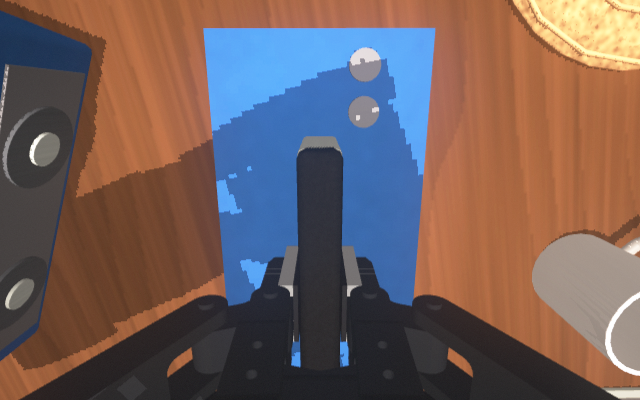

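The speaker is off the riser, level, with the receiver seated. The load of about 6.7 N matches its mass, and the moment is small. Lifting on to 10 cm.

Run:
```python
from h import *
O2=[np.pi,0,-0.193+np.pi/2]
X,Y=539.5,179.5
manip.move_straight([X,Y,254],O2,v=50); manip.sleep(1.0)
o=manip.observe(); print(o['time_s'],o['tool_pos'],o['orientation'],o['gripper_width'],o['wrist_force'],o['torque'],abs(o['qvel']).max())
d=shot('scene','s7'); w=shot('wrist','w7')
b=cv2.imread('pics/s7.png')
c,s=np.cos(-.193),np.sin(-.193)
def sp(x,y,z): return [540.7+c*x-s*y,179.4+s*x+c*y,125+z]
for p in [sp(50,-100,105),sp(-50,-100,105),sp(50,100,105),sp(-50,100,105),sp(50,-100,0),sp(50,100,0),sp(10,-78,160),sp(10,-78,105)]:
    u=proj(d,p)[0]; cv2.circle(b,tuple(int(round(k)) for k in u),1,(255,0,255),-1)
b=b[110:240,360:480]; cv2.imwrite('pics/s7c.png',cv2.resize(b,None,fx=4.5,fy=4.5,interpolation=2))
```

```text
16.9083 [539.50708475 179.50389218 254.00485137] [3.14156456e+00 1.46827532e-05 1.37781963e+00] 14.581638234141598 [ 0.38750015 -0.11693954 -6.52401009] [-0.00255743 -0.02561796  0.00376358] 0.0012597162823617047
```

View pics/s7c.png

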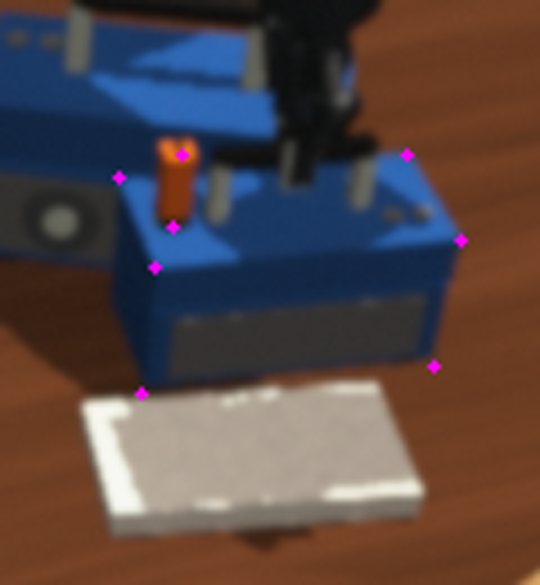

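View pics/s7.png

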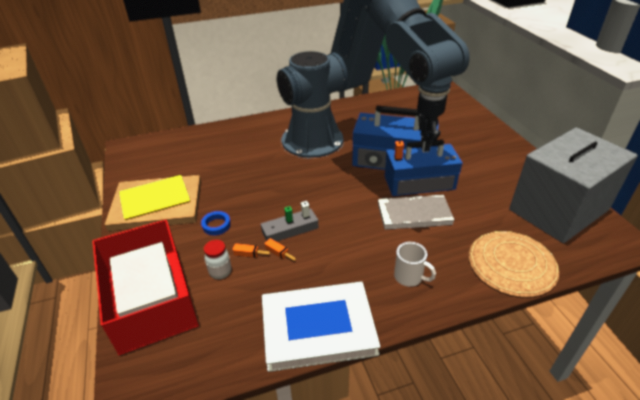

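The speaker hangs level 10 cm above the riser, with its corners on the predicted marks to about 1–2 px. The receiver at (399,150) is seated, and the white and green receivers, mug, jar and tape are unmoved. Handing in.

Run:
```python
from h import *
print(manip.sign_off())
```

```text
the job is handed in; nothing more can be done
None
```

I plugged the orange receiver from the dock into the small speaker's yellow-ringed socket and let go. I then lifted the speaker by its handle and handed the job in at about 17 s, still holding it 10 cm above the riser. The hand-in gives no verdict.

**Checks that passed:**
- **Receiver:** the seating contact came at TCP z 144.7 mm, the height expected for fully home. The pictures after release and after the lift show it seated and upright.
- **Speaker:** it hangs level, with about 6.5 N on the wrist and almost no moment. Its corners lie within about 1–2 px of where they should be.
- **Arm:** joint speeds are practically zero, at 0.001 rad/s.
- **Bystanders:** the white and green receivers, mug, jar and tape look unmoved.

**What disagreed:** the two larger orange receivers, which stood on their pins in the first pictures, fell over during my first move. The fingers were about 200 mm above the table and never touched them, so I think they toppled by themselves. I left them where they fell.

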